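# Date-code a wrap box under the low print head

## Task

Take the low, slim wrap box lying on the table, lay it in the coder's lane with its white label panel leading, and slide it under the print head until it is fully home against the end stop, without knocking the head. Then press the coder's trigger to its halfway stop, pause there for about a second to let the head line up, press it fully down to print, and let it come back up. Leave the box home under the head and do not disturb the other things on the table.

Things in the scene. Friction and masses are not known exactly. Their poses are not given: they have to be found in the camera images.
- coder: Bench-top date coder, fixed to the table; place and yaw vary. A straight lane 68 mm wide at table level runs along its x between two steel rails, 4 mm thick and 16 mm high, from x = -63 to +65 mm. Origin: on the table in mid-lane under the print nozzles; z up. The box goes in along +x (yaw about +90 degrees: roughly world +y); +y of the coder points to the robot.
- bridge_top (a point): Centre of the top of the aluminium bridge over the lane, 157 mm above the table, over the coder's origin; axes as the coder's. The bridge spans x = -30 to +30 mm; its side plates, 12 mm thick, stand at y = -57 to -45 and +45 to +57 mm. A small screw knob at y = -26 mm reaches 177 mm.
- end_stop (a point): Centre of the foot of the end stop's face, on the table at x = +65 mm in the coder's frame; axes as the coder's. The stop is a steel bar across the lane, 76 mm long, 6 mm thick, 22 mm high.
- print_head: Black print head hanging in the bridge over the lane, x = -26 to +26 mm, y = -35 to +35 mm in the coder's frame; its underside is 40 mm above the table. Origin and axes as the coder's. Delicate: it may be brushed but not knocked.
- lane_mouth (a point): Point on the table in the middle of the flared mouth of the lane, at x = -90 mm in the coder's frame; axes as the coder's. The rails, parallel (68 mm apart) from x = -63 mm on, splay outwards from there back to x = -93 mm, where they are about 93 mm apart.
- wrap_box: Low slim lidded cardboard box, 200 mm long (x), 60 wide (y), 34 high, rigid, 0.2 to 0.4 kg, loose on the table. Origin: centre of its underside. Its +x end, nearer the white label panel, must lead; at the start it points roughly the way the lane runs. Home, that end touches the end stop, the origin is at x = -35 mm in the coder's frame and the rear 105 mm stick out of the bridge.
- label (a point): Centre of the white paper label panel (56 x 44 mm) on top of the wrap box, 35 mm from its middle towards its leading +x end, 34 mm above its underside; its axes are the box's.
- trigger_top (a point): Top centre of the black round trigger cap (31 mm across) on the grey control box, at x = 0, y = 105 mm in the coder's frame; 118 mm above the table when up. Pressed down: 6 mm softly (1 to 2.5 N) to a felt halfway stop; beyond it only above 7 N, 5 mm more to the bottom (10 N). Springs back. Control box: x -55 to 55, y 57 to 147 mm, 95 mm high.
- trigger_first (a joint): First stage of the trigger, m: 0 up, 0.006 at the halfway stop (and beyond).
- trigger_second (a joint): Second stage of the trigger, m: 0 until the halfway stop is overcome, 0.005 fully down.
- plates: Stack of small white plates, 140 mm across, 58 mm high, at the far side; origin under its centre. Bystander.
- bowl: White bowl, 130 mm across, 55 mm high, at the far side; origin under its centre. Bystander.
- tub: Lidded white round tub, 96 mm across, 98 mm high, at the far side; origin under its centre. Bystander.
- tall_box: Tall square cardboard food box, 120 x 120 mm, 72 mm high, too high for the coder; origin under its centre. Bystander.
- spoon: Steel serving spoon lying on the table near the robot, about 200 mm long along its x. Bystander.
- shaker: Small steel shaker, 44 mm across, 80 mm high, to the left of the coder; origin under its centre. Bystander.
- napkins: Square block of white paper napkins, 120 x 120 mm, 45 mm high, beyond the end stop; origin under its centre. Bystander.
- crate_corner (a point): Nearest top corner of a blue plastic crate of packed boxes, fixed on the right of the table and 160 mm high; from this corner it reaches 380 mm along world +x and 300 mm along -y. Not needed; keep the arm clear of it.
- warmer_corner (a point): Top corner, nearest the coder, of a steel food warmer fixed on the left of the table, 233 mm high (lid handles to 267 mm); from this corner it reaches 580 mm along world -x and 290 mm along +y. Not needed; keep the arm clear of it.
Mind the look-alikes: they are no part of the job. Leave any green or red look-alike of the wrap_box alone.

How it is judged:
By the outcome, as a careful person would: the job done as asked, in the order asked, and still so for the second after the job is handed in, with the robot touching nothing.
It also fails if it takes over 69 s, if anything falls off the work surface, if the arm or the gripper's body presses on something with over 40 N, if the wrist force passes 120 N, or if a joint passes its speed limit or range.

## Robot

A 6-joint arm with a two-finger parallel gripper is mounted at the origin on the work surface. World frame = base frame: x ahead of the robot, y to its left, z up, the work surface at z = 0. Lengths are in m, angles in rad, forces in N, time in s.
With the tool pointing down it reaches from about 0.35 to 0.775 m from the base axis. Payload 5.5 kg.
Tool frame: the origin (TCP) lies at the very end of the fingers, on their centre line; the grasp point (between the pads) lies 19 mm behind it; y points along the fingers, z is the direction in which the jaws open and shut, and the axes are right-handed (so a half turn about y gives the same grasp; the last joint's range is limited). The gripper opens to 85 mm and grips with 20 to 120 N. Pads are 22 mm wide; open, the fingers measure 114 mm over their backs; the gripper's body (76 mm by 85 mm) begins 54 mm behind the grasp point. The pads swing forward as they close: fully open they stand 13 mm farther back than shut.
Start: joints at [1.156, 0.313, 0.046, 1.304, 0, 1.431], TCP at [0.156, 0.553, 0.231] pointing down, gripper open.
Joint ranges: [-2.76, 2.76], [-0.86, 1.69], [-1.03, 1.26], [-2.2, 2.34], [-1.47, 1.5], [-3.14, 3.14]. Speed limits (rad/s): [2.57, 2.57, 3.14, 3.14, 3.14, 3.14].

## Interface

Orientations are given as a unit quaternion [w, x, y, z].
In Python, from workcell import env gives the robot as it stands.
- The arm moves only by the shell command python3 -m inch 'ROWS' [OPENING] [FORCE]. ROWS is JSON, a list that holds one entry, the list of rows, each a list of 4 numbers: the shift along the tool's x, y, z in mm, then the turn about the tool's y in degrees. In form: [[[tx, ty, tz, spin], ...]]. A call has 1 to 10 rows; each row is the pose to reach, as a shift and turn from the pose commanded when the call began, along the tool's axes at that moment; what a row does not reach only later rows make up. A row lasts 1/10 s, in which the tool goes at most 50 mm and 8.59 degrees, less where a joint would pass 70% of its speed; a pose out of reach is approached as far as the arm can. A call with a gripper value outside its range is refused whole. OPENING is the finger opening in mm, from 0 to 85.4, set as the call begins (- or left out, the last holds). The fingers move at their own pace and stop on an object; FORCE is the grip in N (left out, the last holds). Time passes only in rows, so rows that repeat a pose let the fingers close. It gives the time, the measured TCP pose, the force and the opening at its end, in the units of the state.
- env.get_state(): the state, without advancing time (a new reading comes with each control period).
- env.read_camera(name): name is "scene" or "top"; returns the picture (384x512x3 uint8, blue, green, red); there is no depth.
- env.camera_model(name): a dict with "fx", "fy", "cx", "cy" (pixels), "R" (3x3) and "t" (3): a world point X has camera coordinates R X + t. Camera axes: x right, y down, z forward; pixel columns grow to the right and rows downward; lengths in m; the calibration is good to about 2 mm. A picture is of the moment at which its call begins. camera_model takes no time and is no camera call.
- env.hand_in(): hands the job in, once; it reports no verdict.
The state is a dict: "clock": time; "joint_pos": joint angles; "qvel": joint speeds; "tau": joint torques, N m; "tcp_pos": TCP position; "orientation": TCP orientation; "wrist_force": force on the tool from outside, world axes, zero at the start; "ft_torque": the same for the moment, N m; "finger_gap": finger opening in m.
Only numpy, scipy, OpenCV 4.12 (cv2) and the standard library are available. Lean on these libraries where they do the work, as an engineer would, in place of code of your own. Each camera call takes 0.05 s, during which the arm holds its last target.

## Working session

There is one attempt and no reset: what is moved stays moved. The work goes in short steps, Python scripts to look and compute and a shell command to move; the robot and the scene stay as the last step left them, time stands still between calls to the robot, and variables do not carry over. Pictures are saved under pics/ and viewed, and the job is handed in when it is done.

```bash
ls; mkdir -p pics
python3 - <<'E'
from workcell import env
import cv2,numpy as np
print(env.get_state())
for n in("scene","top"):
    im=env.read_camera(n); cv2.imwrite(f"pics/{n}0.png",im)
    m=env.camera_model(n); print(n,{k:np.round(v,4).tolist() for k,v in m.items()}, (-np.array(m['R']).T@np.array(m['t'])).round(3))
E
```

```text
pics
{'clock': 0.0, 'joint_pos': array([ 1.15639778e+00,  3.14024207e-01,  4.49818292e-02,  1.30359062e+00,
       -1.96573179e-06,  1.43119217e+00]), 'qvel': array([-0.00130266, -0.00014859,  0.00076748,  0.00065518,  0.00015514,
       -0.00087289]), 'tau': array([-7.96484946e-04, -4.80628824e+01,  2.98532975e+01,  1.94621732e-02,
       -4.47586426e-04, -1.67383590e-06]), 'tcp_pos': array([0.15583223, 0.55295573, 0.23039649]), 'orientation': array([-0.69981781,  0.7010674 , -0.09702597,  0.09667214]), 'wrist_force': array([-0.69672906,  1.22992452, -0.05209963]), 'ft_torque': array([-0.05174825, -0.0186247 ,  0.00780412]), 'finger_gap': 0.08519773241906219}
scene {'fx': 364.1671, 'fy': 364.1671, 'cx': 257.0535, 'cy': 197.1017, 'R': [[-0.8236, 0.5671, 0.0025], [0.443, 0.6461, -0.6216], [-0.3542, -0.5108, -0.7833]], 't': [0.3932, -0.0975, 1.4366]} [0.876 0.574 1.064]
top {'fx': 488.2606, 'fy': 488.2606, 'cx': 256.8416, 'cy': 181.8461, 'R': [[0.0241, -0.9997, -0.008], [-0.9956, -0.0233, -0.0906], [0.0903, 0.0101, -0.9959]], 't': [-0.0129, 0.4949, 1.8704]} [ 0.324 -0.02   1.907]
```

Run:
```python
import cv2
for n in("scene","top"):
    cv2.imwrite(f"pics/{n}0b.png",cv2.resize(cv2.imread(f"pics/{n}0.png"),(800,600),interpolation=cv2.INTER_CUBIC))
```

```text
(no output)
```

View pics/scene0b.png

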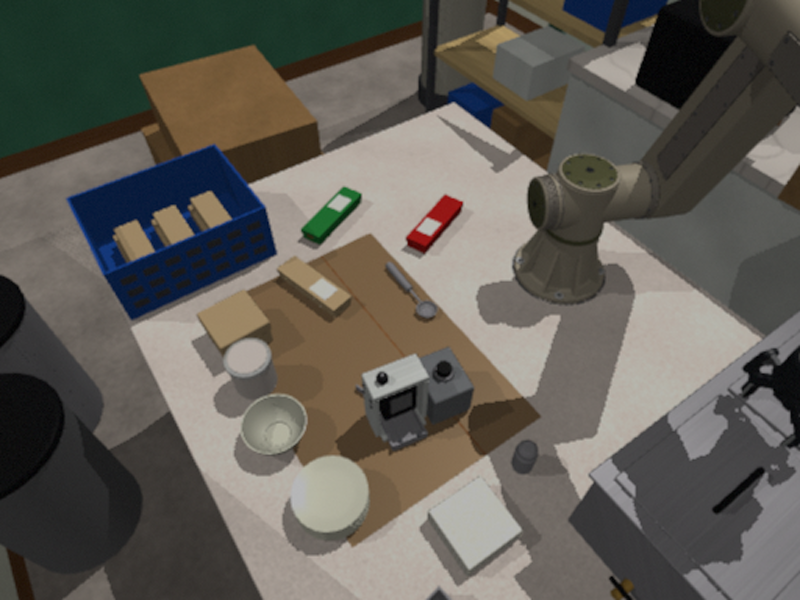

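View pics/top0b.png

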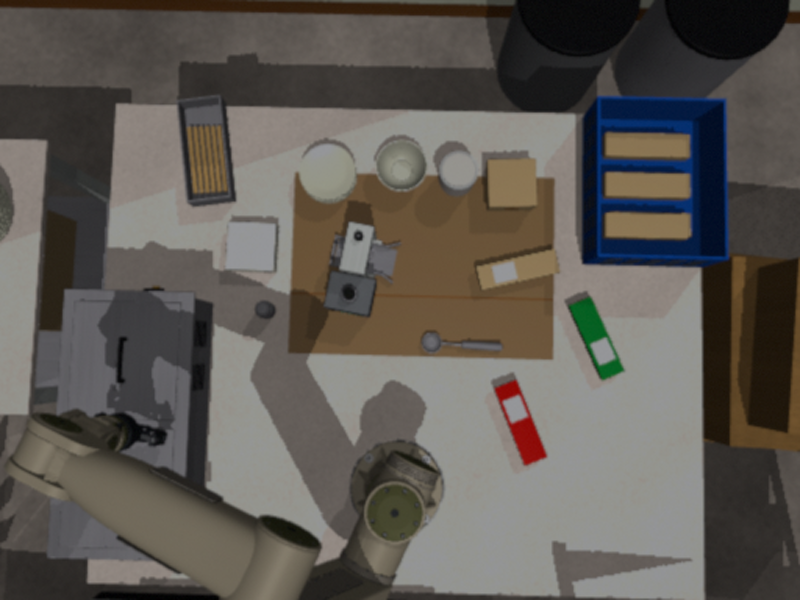

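The wrap box is the brown one at about (516,268) in the enlarged top view, with its label on the left, towards the coder at (357,262). I'll take enlarged crops next.

```bash
cat > h.py <<'E'
import cv2,numpy as np
from workcell import env
def crop(im,x0,y0,x1,y1,s,name):
    c=cv2.resize(im[y0:y1,x0:x1],None,fx=s,fy=s,interpolation=cv2.INTER_CUBIC)
    c=cv2.convertScaleAbs(c,alpha=1.5,beta=10)
    for x in range((x0+9)//10*10,x1,10):
        cv2.line(c,(int((x-x0+.5)*s),0),(int((x-x0+.5)*s),6),(0,255,255),1); cv2.putText(c,str(x),(int((x-x0+.5)*s)-10,16),0,.35,(0,255,255),1)
    for y in range((y0+9)//10*10,y1,10):
        cv2.line(c,(0,int((y-y0+.5)*s)),(6,int((y-y0+.5)*s)),(0,255,255),1); cv2.putText(c,str(y),(8,int((y-y0+.5)*s)+4),0,.35,(0,255,255),1)
    cv2.imwrite(name,c)
def ray(n,u,v,z):
    m=env.camera_model(n);R=np.array(m['R']);t=np.array(m['t']).ravel();C=-R.T@t
    d=R.T@np.array([(u-m['cx'])/m['fx'],(v-m['cy'])/m['fy'],1]); return C+d*(z-C[2])/d[2]
def proj(n,X):
    m=env.camera_model(n);p=np.array(m['R'])@np.array(X)+np.array(m['t']).ravel()
    return np.array([m['cx']+m['fx']*p[0]/p[2],m['cy']+m['fy']*p[1]/p[2]])
E
python3 - <<'E'
from h import *
t=cv2.imread('pics/top0.png');s=cv2.imread('pics/scene0.png')
crop(t,195,130,275,205,10,'pics/t_c.png')
crop(t,295,150,365,190,11,'pics/t_b.png')
crop(s,220,215,310,290,8,'pics/s_c.png')
crop(s,170,160,230,205,12,'pics/s_b.png')
E
```

```text
(no output)
```

View pics/t_c.png

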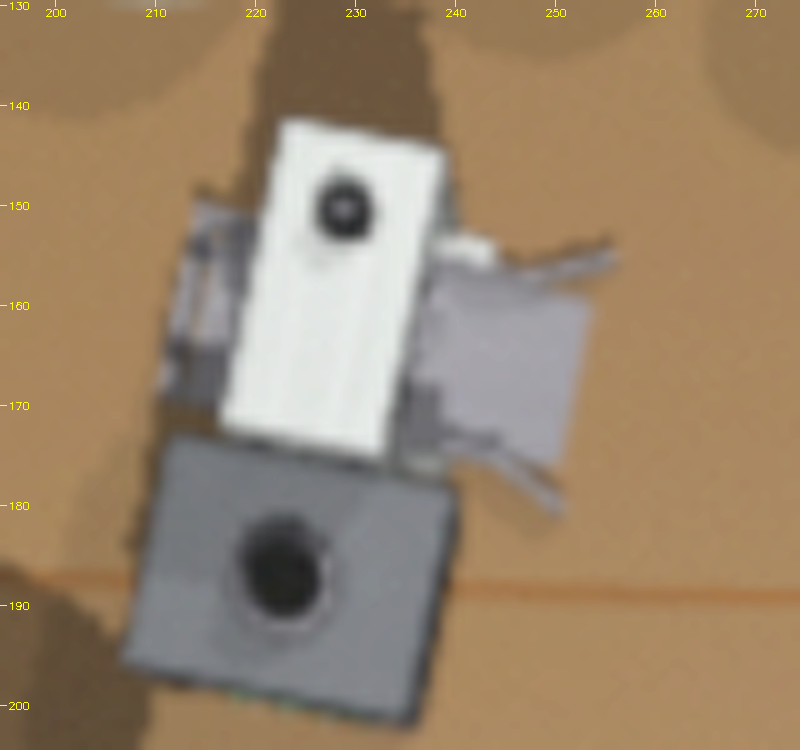

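View pics/t_b.png

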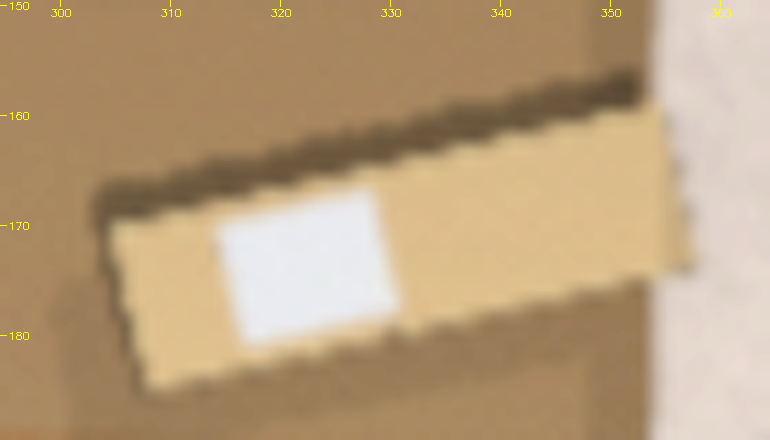

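View pics/s_c.png

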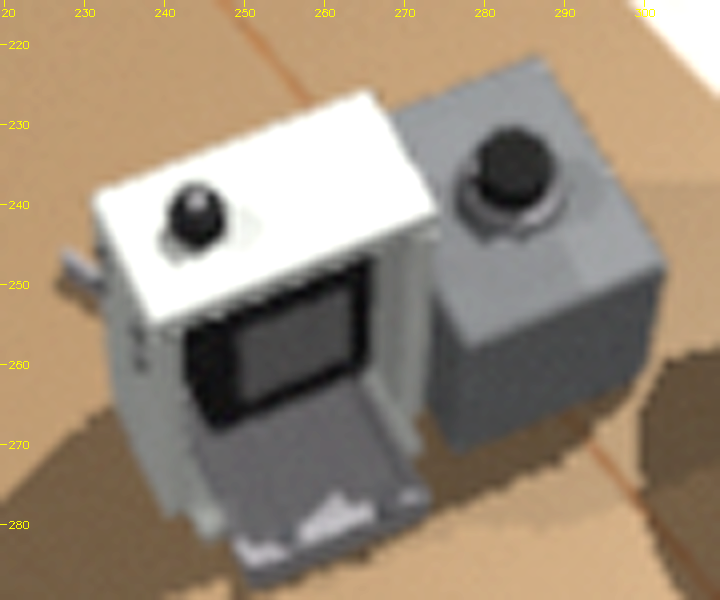

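View pics/s_b.png

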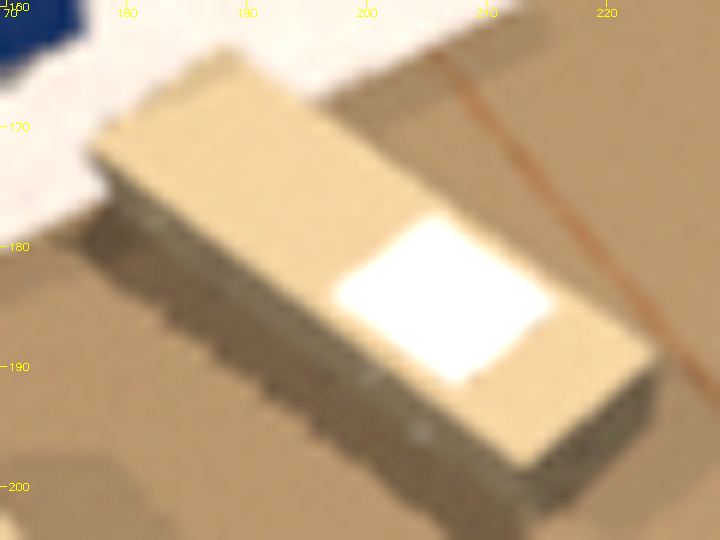

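```bash
cat > fit.py <<'E'
from h import *
from scipy.optimize import least_squares
def fit(obs,x0,scale_xy=True):
    def f(p,per=False):
        c,s=np.cos(p[2]),np.sin(p[2]);r=[]
        for n,u,v,x,y,z in obs:
            r.append(proj(n,[p[0]+c*x-s*y,p[1]+s*x+c*y,z])-[u,v])
        return np.ravel(r)
    q=least_squares(f,x0,loss='soft_l1'); 
    print('xyyaw',q.x[:2].round(4),np.degrees(q.x[2]).round(2));print(f(q.x).reshape(-1,2).round(1).tolist()); return q.x
E
python3 - <<'E'
from fit import *
T,S='top','scene'
c=[(T,223,141.3,.03,-.057,.157),(T,239.2,144.5,-.03,-.057,.157),(T,232.7,175.5,-.03,.057,.157),(T,216.3,172,.03,.057,.157),
(T,240.3,178.5,-.055,.057,.095),(T,235.7,202.3,-.055,.147,.095),(T,206.7,195.5,.055,.147,.095),(T,222.7,185.7,0,.105,.118),
(S,231.4,238.9,-.03,-.057,.157),(S,265.75,225.75,-.03,.057,.157),(S,274.1,240.75,.03,.057,.157),(S,238.9,255.1,.03,-.057,.157),
(S,283.6,235.5,0,.105,.118),(S,287,221.6,-.055,.147,.095),(S,302.6,247.6,.055,.147,.095),(S,278.6,258,.055,.057,.095)]
b=[(T,304.5,169.7,.1,-.03,.034),(T,308.1,185,.1,.03,.034),(T,354.5,159,-.1,-.03,.034),(T,357.2,174,-.1,.03,.034),
(S,224.5,189.1,.1,.03,.034),(S,212.8,198.7,.1,-.03,.034),(S,177,172,-.1,-.03,.034),(S,188.7,163.7,-.1,.03,.034)]
for nm,o,x0 in(('coder',c,[.42,.05,1.5]),('box',b,[.4,-.3,1.6])):
    for cams in((T,S),(T,),(S,)): print(nm,cams); fit([k for k in o if k[0] in cams],x0)
E
```

```text
coder ('top', 'scene')
xyyaw [0.5667 0.1052] 79.97
[[-0.3, -0.1], [-0.3, -0.1], [-0.2, -0.4], [-0.0, -0.2], [-0.2, -0.4], [-0.5, -0.6], [-0.5, 0.4], [-0.2, 1.6], [-1.1, -0.3], [-0.1, -0.6], [0.4, 0.1], [-0.6, 0.1], [0.2, -1.2], [0.1, -1.1], [1.1, -0.1], [-1.2, 0.2]]
coder ('top',)
xyyaw [0.5665 0.1041] 79.77
[[0.1, -0.1], [0.1, 0.0], [0.1, -0.3], [0.2, -0.2], [0.0, -0.3], [-0.3, -0.5], [-0.3, 0.4], [0.0, 1.6]]
coder ('scene',)
xyyaw [0.567  0.1064] 80.13
[[-0.9, 0.1], [0.1, -0.3], [0.6, 0.3], [-0.4, 0.4], [0.3, -0.9], [0.2, -0.9], [1.3, 0.0], [-1.0, 0.5]]
box ('top', 'scene')
xyyaw [ 0.5395 -0.2855] 103.59
[[-0.7, 0.0], [-0.9, -0.1], [-0.2, -0.2], [0.7, -0.1], [0.3, 0.0], [0.2, -0.0], [-0.4, -0.8], [-0.2, -1.0]]
box ('top',)
xyyaw [ 0.5391 -0.2867] 103.62
[[-0.4, 0.1], [-0.6, -0.0], [0.1, -0.1], [1.0, -0.0]]
box ('scene',)
xyyaw [ 0.5403 -0.2838] 103.72
[[0.4, 0.4], [0.3, 0.4], [-0.4, -0.4], [-0.3, -0.6]]
```

```bash
cat > go.py <<'E'
from h import *
from scipy.spatial.transform import Rotation as Ro
CO=np.array([.5667,.1052]);CY=np.radians(79.97)
def c2w(x,y):
    return CO+np.array([np.cos(CY)*x-np.sin(CY)*y,np.sin(CY)*x+np.cos(CY)*y])
def w2c(p):
    d=np.array(p[:2])-CO;return np.array([np.cos(CY)*d[0]+np.sin(CY)*d[1],-np.sin(CY)*d[0]+np.cos(CY)*d[1]])
def now():
    s=env.get_state();q=s['orientation'];return s,Ro.from_quat([q[1],q[2],q[3],q[0]]).as_matrix()
def delta(P,zyaw=None):
    s,R=now();d=R.T@(np.array(P)-s['tcp_pos'])*1000
    y0=np.degrees(np.arctan2(R[1,2],R[0,2]));out=None
    if zyaw is not None:
        e=(zyaw-y0+90)%180-90; out=-e
    print('tcp',s['tcp_pos'].round(4),'tilt',R[:,1].round(3),'zyaw',y0.round(2),'SHIFT',d.round(1),'SPIN',None if out is None else round(out,2),'q',s['joint_pos'].round(2),'F',s['wrist_force'].round(1))
E
python3 - <<'E'
from go import *
print(ray('top',373,168,.16),'crate'); print(ray('top',125,187,.233),'warmer')
b=np.radians(103.6);B=np.array([.5395,-.2855]);u=np.array([np.cos(b),np.sin(b)])
delta([*(B-.03*u),.22],103.6+90)
delta([.156,.553,.35])
E
```

```text
[ 0.5423072  -0.41899561  0.16      ] crate
[0.44749922 0.45067955 0.233     ] warmer
tcp [0.1558 0.553  0.2305] tilt [-0.001 -0.002 -1.   ] zyaw 74.26 SHIFT [ 611.4   11.5 -729.2] SPIN 60.66 q [ 1.16  0.31  0.05  1.3  -0.    1.43] F [ 0.5 -0.   0.8]
tcp [0.1558 0.553  0.2305] tilt [-0.001 -0.002 -1.   ] zyaw 74.26 SHIFT [   0.2 -119.5   -0.2] SPIN None q [ 1.16  0.31  0.05  1.3  -0.    1.43] F [ 0.5 -0.   0.8]
```

Run:
```python
from h import *
s=cv2.imread('pics/scene0.png');t=cv2.imread('pics/top0.png')
crop(s,360,190,512,384,3,'pics/w_s.png');crop(t,10,170,150,360,3,'pics/w_t.png')
```

```text
(no output)
```

View pics/w_s.png

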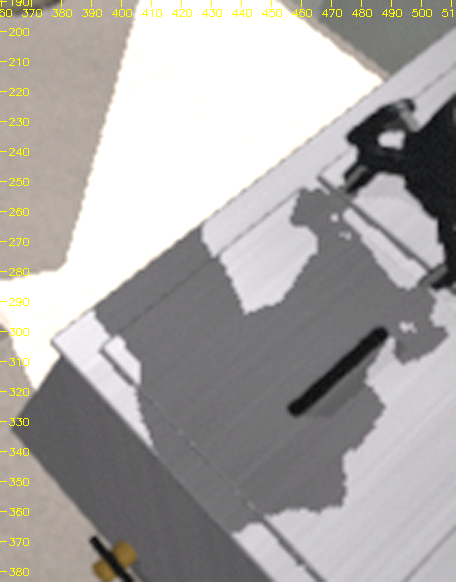

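```bash
python3 -m inch '[[[0,-30,0,0],[0,-60,0,0],[0,-90,0,0],[0,-110,0,0],[28,-110,-34,3],[56,-110,-68,6],[85,-110,-102,9],[114,-110,-136,12],[143,-110,-170,15],[172,-110,-205,18]]]' 85 40
python3 - <<'E'
from go import *
b=np.radians(103.6);B=np.array([.5395,-.2855]);u=np.array([np.cos(b),np.sin(b)])
delta([*(B-.03*u),.22],103.6+90)
E
```

```text
clock: 1.1
tcp_pos: [0.2661, 0.3078, 0.341]
orientation: [-0.676, 0.677, -0.206, 0.206]
wrist_force: [1.9, 0.3, -0.3]
finger_gap: 0.0851
tcp [0.2661 0.3078 0.341 ] tilt [-0. -0. -1.] zyaw 56.17 SHIFT [ 579.5  121.1 -360.9] SPIN 42.57 q [ 0.66 -0.03 -0.09  1.51 -0.    1.25] F [ 1.9  0.3 -0.3]
```

```bash
python3 -m inch '[[[38,0,-24,3],[76,0,-48,6],[114,0,-72,9],[152,0,-96,12],[190,0,-120,15],[228,0,-144,18],[266,10,-168,21],[304,20,-192,24],[342,30,-216,27],[380,40,-237,30]]]'
python3 - <<'E'
from go import *
b=np.radians(103.6);B=np.array([.5395,-.2855]);u=np.array([np.cos(b),np.sin(b)])
delta([*(B-.03*u),.15],103.6+90)
E
```

```text
clock: 2.1
tcp_pos: [0.4504, -0.1007, 0.3007]
orientation: [0.6, -0.6, 0.374, -0.374]
wrist_force: [1.2, 0.7, 0.1]
finger_gap: 0.0854
tcp [ 0.4504 -0.1007  0.3007] tilt [-0.  0. -1.] zyaw 26.07 SHIFT [234.5 150.6  -7.6] SPIN 12.47 q [-0.39  0.08 -0.08  1.42  0.    0.72] F [1.2 0.7 0.1]
```

```bash
python3 -m inch '[[[40,15,-1,3],[80,30,-2,6],[120,50,-4,9],[160,70,-5,12],[200,90,-6,12.5],[225,110,-7,12.5],[234,140,-7,12.5],[234.5,150,-7.6,12.5],[234.5,150,-7.6,12.5]]]'
python3 - <<'E'
from go import *
b=np.radians(103.6);B=np.array([.5395,-.2855]);u=np.array([np.cos(b),np.sin(b)])
delta([*(B-.03*u),.006],103.6+90)
im=env.read_camera('top');crop(im,280,130,380,205,8,'pics/t1.png')
im=env.read_camera('scene');crop(im,140,130,250,215,7,'pics/s1.png')
E
```

```text
clock: 3.0
tcp_pos: [0.5455, -0.3111, 0.1489]
orientation: [0.556, -0.556, 0.439, -0.435]
wrist_force: [-0.0, 0.2, -0.5]
finger_gap: 0.0849
tcp [ 0.5455 -0.3111  0.1489] tilt [-0.004  0.004 -1.   ] zyaw 13.74 SHIFT [  4.3 142.8   0.7] SPIN 0.14 q [-0.65  0.45  0.05  1.17  0.    0.68] F [-0.   0.2 -0.5]
```

View pics/t1.png

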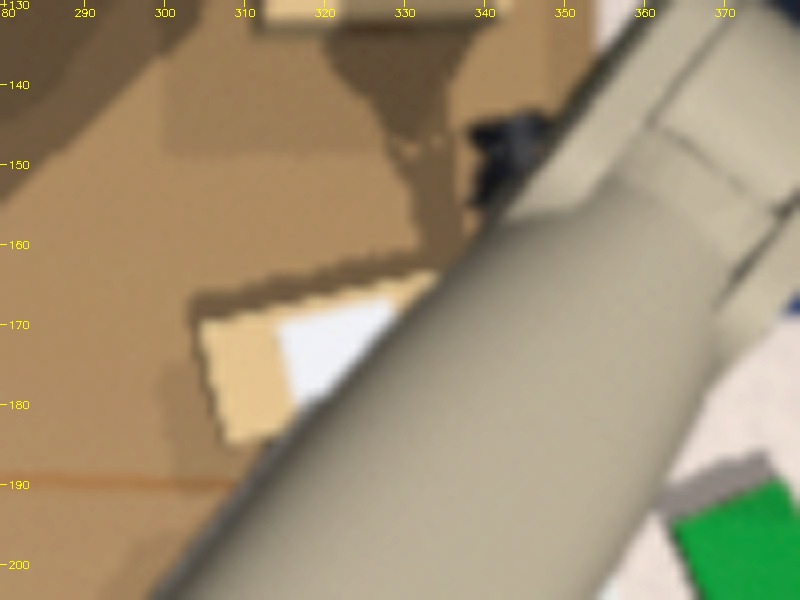

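View pics/s1.png

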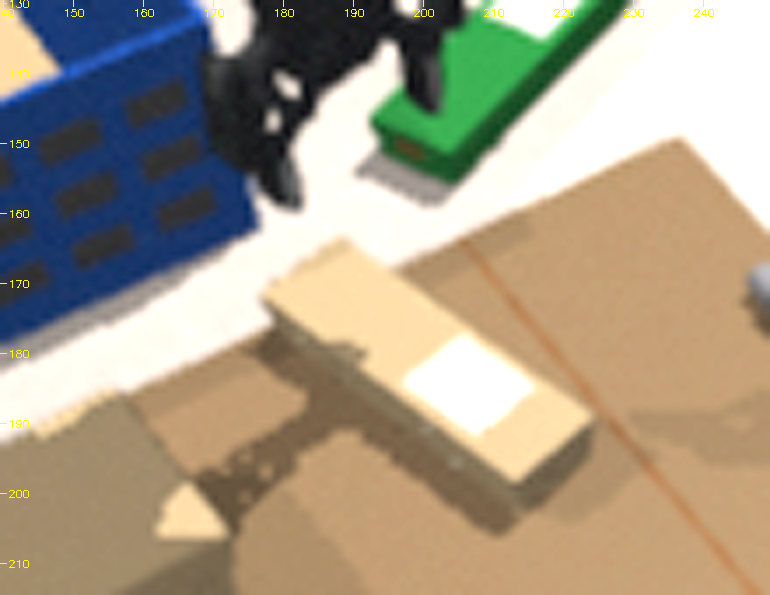

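```bash
python3 -m inch '[[[-5,20,0,0],[-11,50,0.7,0],[-11,80,0.7,0],[-11,100,0.7,0],[-11,115,0.7,0],[-11,125,0.7,0],[-11,135,0.7,0],[-11,140,0.7,0],[-11,140,0.7,0]]]'
python3 - <<'E'
from go import *
delta([.5395,-.2855,.008],103.6+90)
im=env.read_camera('scene');crop(im,140,130,250,215,7,'pics/s2.png')
E
```

```text
clock: 4.0
tcp_pos: [0.5453, -0.3013, 0.0113]
orientation: [0.556, -0.556, 0.437, -0.436]
wrist_force: [0.7, -0.9, -0.4]
finger_gap: 0.0848
tcp [ 0.5453 -0.3013  0.0113] tilt [ 0.  0. -1.] zyaw 13.77 SHIFT [-16.7   3.3  -1.9] SPIN 0.17 q [-0.63  0.55 -0.16  0.86  0.    0.7 ] F [ 0.7 -0.9 -0.4]
```

View pics/s2.png

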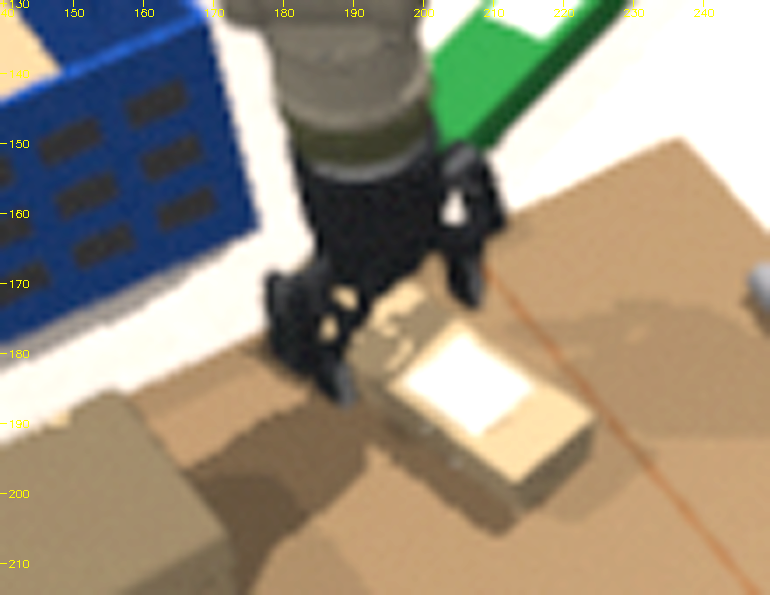

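The fingers straddle the box, with the crate well clear on the left. I'll close them.

```bash
python3 -m inch '[[[0,0,0,0],[0,0,0,0],[0,0,0,0],[0,0,0,0],[0,0,0,0],[0,0,0,0]]]' 45 40
python3 -m inch '[[[0,0,0,0],[0,0,0,0],[0,-6,0,0],[0,-12,0,0],[0,-18,0,0],[0,-24,0,0],[0,-24,0,0]]]'
python3 - <<'E'
from go import *
s,R=now()
# grip at box x=-.0157 ; staging box origin at coder x=-.200
g=.5395-s['tcp_pos'][0]
b=np.radians(103.6);o=(s['tcp_pos'][:2]-[.5395,-.2855])@[np.cos(b),np.sin(b)];print('grip at',o)
p=c2w(-.203+o,0);print(p);delta([*p,.033],79.97+90)
E
```

```text
clock: 4.65
tcp_pos: [0.5458, -0.3019, 0.0121]
orientation: [-0.556, 0.556, -0.436, 0.437]
wrist_force: [0.1, 0.4, 6.2]
finger_gap: 0.0592
clock: 5.35
tcp_pos: [0.5459, -0.3019, 0.0364]
orientation: [0.556, -0.556, 0.436, -0.437]
wrist_force: [0.0, 0.0, -1.9]
finger_gap: 0.0594
grip at -0.017434872636646483
[ 0.52830823 -0.1118659 ]
tcp [ 0.5459 -0.3019  0.0364] tilt [ 0.001 -0.001 -1.   ] zyaw 13.76 SHIFT [-188.8    3.2   28.1] SPIN 23.79 q [-0.63  0.52 -0.13  0.91  0.    0.7 ] F [ 0.   0.  -1.9]
```

```bash
python3 -m inch '[[[-20,0,3,3],[-42,0,6,6],[-66,0,10,9],[-90,0,13,12],[-115,0,17,15],[-140,0,21,18],[-165,0,25,21],[-183,0,28,23.8],[-189,0,28,23.8],[-189,0,28,23.8]]]'
python3 - <<'E'
from go import *
p=c2w(-.203-.0174,0);delta([*p,.0125],79.97+90)
im=env.read_camera('scene');crop(im,160,170,310,290,5,'pics/s3.png')
im=env.read_camera('top');crop(im,200,120,350,220,5,'pics/t3.png')
E
```

```text
clock: 6.35
tcp_pos: [0.5273, -0.1107, 0.0353]
orientation: [0.455, -0.455, 0.541, -0.541]
wrist_force: [0.0, -0.0, -1.9]
finger_gap: 0.059
tcp [ 0.5273 -0.1107  0.0353] tilt [-0. -0. -1.] zyaw -9.9 SHIFT [ 1.  22.8  1.2] SPIN 0.13 q [-0.36  0.39 -0.36  0.82 -0.    1.39] F [ 0.  -0.  -1.9]
```

View pics/s3.png

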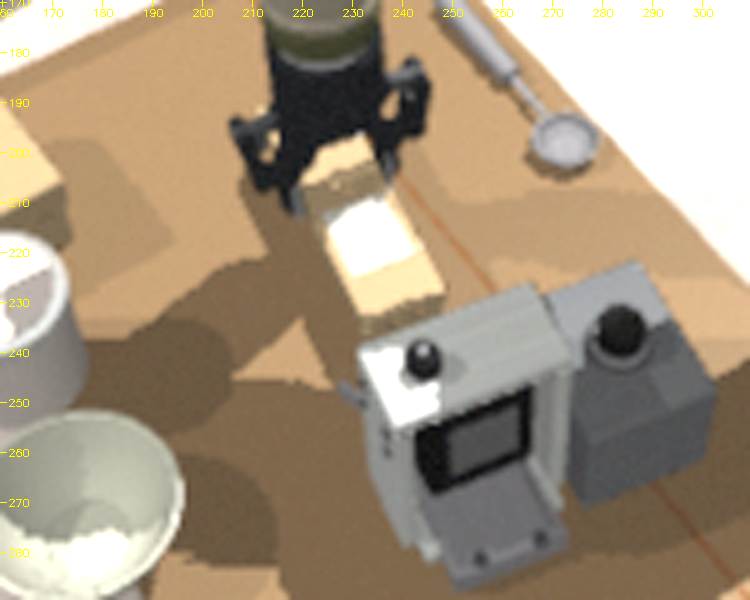

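View pics/t3.png

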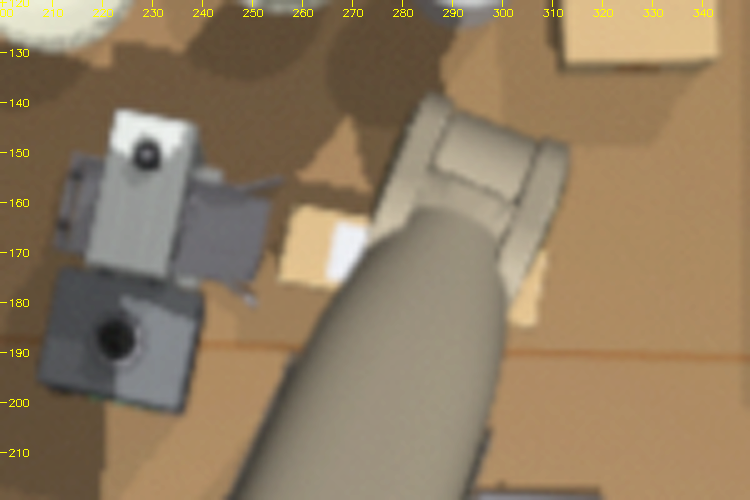

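```bash
python3 -m inch '[[[1,6,1.2,0],[1,12,1.2,0],[1,17,1.2,0],[1,20,1.2,0],[1,22,1.2,0],[1,23,1.2,0],[1,23,1.2,0],[1,23,1.2,0]]]'
python3 -m inch '[[[0,0,0,0],[0,0,0,0],[0,0,0,0],[0,0,0,0],[0,0,0,0],[15,0,0,0],[30,0,0,0],[45,0,0,0],[60,0,0,0],[60,0,0,0]]]' 85
python3 - <<'E'
from go import *
p=c2w(-.203-.080,0);delta([*p,.0115],79.97+90)
im=env.read_camera('scene');crop(im,180,170,300,260,6,'pics/s4.png')
im=env.read_camera('top');crop(im,230,130,330,200,8,'pics/t4.png')
E
```

```text
clock: 7.25
tcp_pos: [0.5288, -0.1124, 0.0124]
orientation: [-0.454, 0.454, -0.542, 0.542]
wrist_force: [0.0, -0.2, -2.0]
finger_gap: 0.0589
clock: 8.25
tcp_pos: [0.518, -0.1743, 0.0124]
orientation: [-0.453, 0.453, -0.542, 0.543]
wrist_force: [0.6, -0.8, -0.3]
finger_gap: 0.0846
tcp [ 0.518  -0.1743  0.0124] tilt [ 0.001 -0.001 -1.   ] zyaw -10.24 SHIFT [-0.7  0.9 -0.7] SPIN -0.21 q [-0.47  0.42 -0.37  0.78 -0.    1.28] F [ 0.6 -0.8 -0.3]
```

View pics/s4.png

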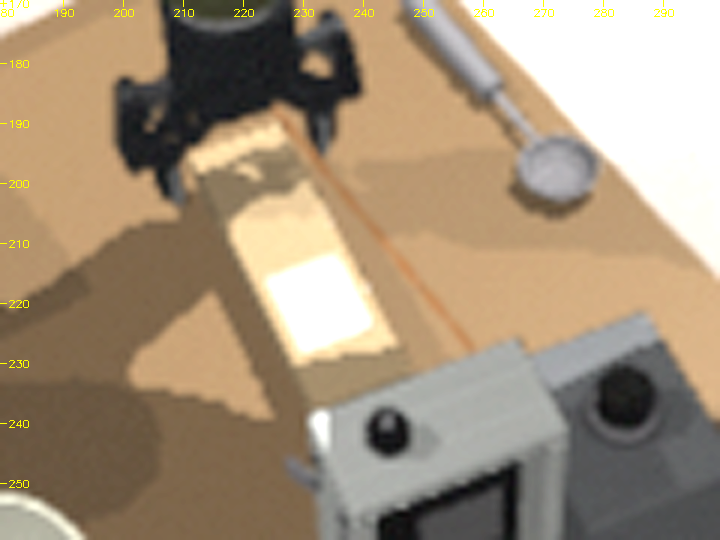

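View pics/t4.png

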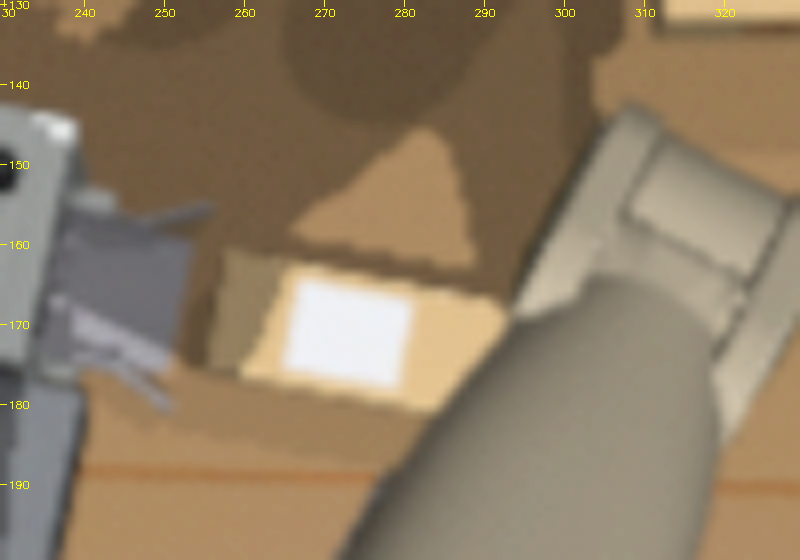

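Run:
```python
from fit import *
from go import w2c,CY
T,S='top','scene';z=.034
b=[(T,267,164.1,.063,-.022,z),(T,281.1,167.4,.007,-.022,z),(T,279.25,178,.007,.022,z),(T,265,175.4,.063,.022,z),(T,257.6,160.5,.1,-.03,z),(T,255.4,175.5,.1,.03,z),
(S,229.2,230.3,.063,-.022,z),(S,242,223.7,.063,.022,z),(S,223.7,217,.007,-.022,z),(S,236.7,211.5,.007,.022,z)]
for c in((T,S),(T,),(S,)):
    q=fit([k for k in b if k[0] in c],[.53,-.1,1.4]);print(c,w2c(q[:2]),np.degrees(q[2]-CY))
```

```text
xyyaw [ 0.5307 -0.0967] 80.31
[[-0.2, 0.2], [-0.0, -0.4], [-0.3, 0.2], [-0.3, 0.0], [0.2, -0.0], [-0.5, 0.1], [0.6, -1.8], [-0.3, 0.3], [-0.1, -0.8], [-1.3, 0.4]]
('top', 'scene') [-0.20506119  0.00025961] 0.33935950182542557
xyyaw [ 0.5311 -0.0975] 80.64
[[-0.0, 0.2], [0.1, -0.5], [-0.1, 0.1], [-0.1, 0.0], [0.4, -0.0], [-0.3, 0.2]]
('top',) [-0.20577543 -0.00027958] 0.6718631540497428
xyyaw [ 0.5307 -0.0946] 79.65
[[0.7, -1.4], [-0.1, 0.8], [0.2, -0.5], [-1.0, 0.8]]
('scene',) [-0.20305678  0.00069097] -0.32404752068040393
```

```bash
python3 -m inch '[[[3,0,0,0],[3,0,-0.5,0],[3,0,-0.5,0]]]'
python3 -m inch '[[[0,0,0,0],[0,0,0,0],[0,0,0,0],[0,0,0,0],[0,0,0,0],[0,0,0,0],[0,-0.5,0,0]]]' 45 30
python3 - <<'E'
from go import *
s,R=now();print(w2c(s['tcp_pos']));p=c2w(-.035-.0805,0);delta([*p,.0125],79.97+90)
E
```

```text
clock: 8.65
tcp_pos: [0.517, -0.174, 0.0123]
orientation: [0.454, -0.454, 0.542, -0.542]
wrist_force: [-0.0, -0.1, 0.9]
finger_gap: 0.0853
clock: 9.35
tcp_pos: [0.5169, -0.1744, 0.0126]
orientation: [0.454, -0.454, 0.542, -0.542]
wrist_force: [0.2, 0.1, -1.0]
finger_gap: 0.0592
[-0.28396045  0.00032314]
tcp [ 0.5169 -0.1744  0.0126] tilt [-0.  0. -1.] zyaw -10.05 SHIFT [-1.685e+02  1.000e-01  3.000e-01] SPIN -0.02 q [-0.47  0.42 -0.37  0.78 -0.    1.27] F [ 0.2  0.1 -1. ]
```

```bash
python3 -m inch '[[[-6,0,0,0],[-12,0,0,0],[-18,0,0,0],[-24,0,0.1,0],[-30,0,0.1,0],[-36,0,0.1,0],[-42,0,0.1,0],[-48,0,0.1,0],[-54,0,0.1,0],[-60,0,0.1,0]]]'
python3 -m inch '[[[-5,0,0,0],[-10,0,0,0],[-15,0,0,0],[-20,0,0,0],[-20,0,0,0]]]'
python3 - <<'E'
from go import *
s,R=now();print(w2c(s['tcp_pos']));p=c2w(-.035-.0790,0);delta([*p,.0125],79.97+90)
im=env.read_camera('scene');crop(im,180,170,300,290,5,'pics/s5.png')
im=env.read_camera('top');crop(im,200,130,300,200,8,'pics/t5.png')
E
```

```text
clock: 10.35
tcp_pos: [0.5277, -0.1148, 0.0128]
orientation: [0.454, -0.454, 0.542, -0.542]
wrist_force: [-0.0, 0.0, -1.9]
finger_gap: 0.0596
clock: 10.85
tcp_pos: [0.5312, -0.0949, 0.0128]
orientation: [0.455, -0.454, 0.542, -0.542]
wrist_force: [-0.3, 0.5, -1.5]
finger_gap: 0.0591
[-2.03213684e-01  1.26999393e-04]
tcp [ 0.5312 -0.0949  0.0128] tilt [ 0.     0.001 -1.   ] zyaw -10.0 SHIFT [-89.2   0.3   0.2] SPIN 0.03 q [-0.33  0.41 -0.39  0.77  0.    1.42] F [-0.3  0.5 -1.5]
```

View pics/s5.png

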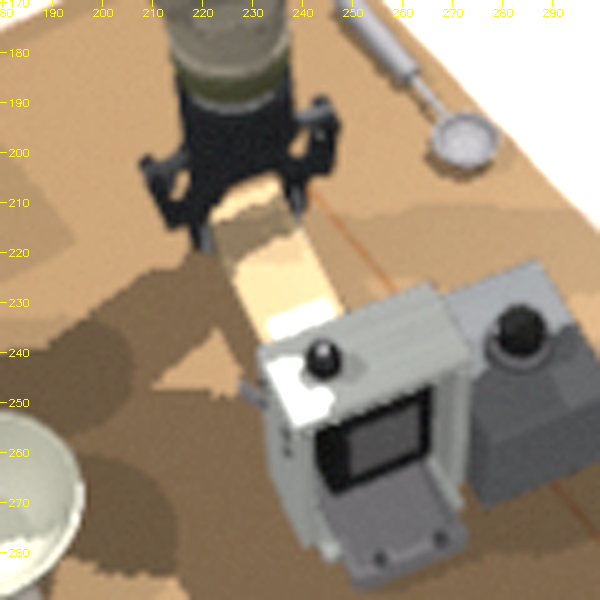

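View pics/t5.png

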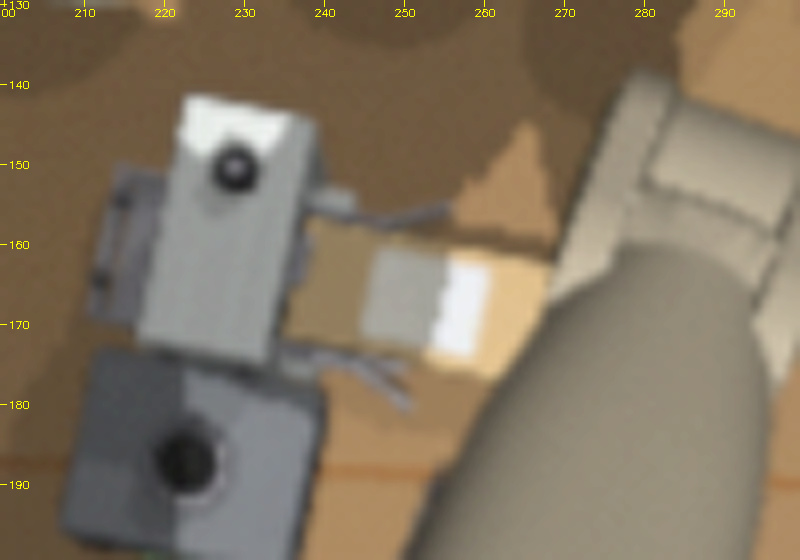

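The box sits centred between the rails, with no side force, so I'll carry on.

```bash
python3 -m inch '[[[-6,0.2,0,0],[-12,0.4,0,0],[-18,0.4,0,0],[-24,0.4,0.1,0],[-30,0.4,0.1,0],[-36,0.4,0.1,0],[-42,0.4,0.1,0],[-48,0.4,0.2,0],[-54,0.4,0.2,0],[-60,0.4,0.3,0]]]'
python3 -m inch '[[[-5,0,0,0],[-10,0,0,0],[-14,0,0,0],[-18,0,0,0],[-20,0,0,0],[-22,0,0,0],[-22,0,0,0]]]'
python3 - <<'E'
from go import *
s,R=now();print(w2c(s['tcp_pos']),s['wrist_force']);p=c2w(-.035-.0790,0);delta([*p,.0125],79.97+90)
E
```

```text
clock: 11.95
tcp_pos: [0.5421, -0.0362, 0.0125]
orientation: [-0.454, 0.454, -0.542, 0.542]
wrist_force: [0.1, -2.5, -0.2]
finger_gap: 0.0595
clock: 12.65
tcp_pos: [0.5459, -0.0146, 0.0125]
orientation: [0.455, -0.454, 0.542, -0.542]
wrist_force: [-0.2, -0.3, 1.7]
finger_gap: 0.0591
[-0.12161119 -0.00038787] [-0.20180508 -0.33531383  1.65020564]
tcp [ 0.5459 -0.0146  0.0125] tilt [ 0.     0.001 -1.   ] zyaw -10.03 SHIFT [-7.6 -0.  -0.4] SPIN -0.0 q [-0.17  0.42 -0.37  0.78  0.    1.57] F [-0.2 -0.3  1.7]
```

Now I'll make small steps until the box touches the end stop.

```bash
python3 -m inch '[[[-1,0,-0.2,0],[-2,0,-0.4,0],[-3,0,-0.4,0],[-4,0,-0.4,0],[-5,0,-0.4,0],[-6,0,-0.4,0],[-6,0,-0.4,0]]]'; python3 -m inch '[[[-0.5,0,0,0],[-1,0,0,0],[-1.5,0,0,0],[-1.5,0,0,0]]]'
```

```text
clock: 13.35
tcp_pos: [0.5465, -0.0088, 0.0125]
orientation: [-0.454, 0.454, -0.542, 0.542]
wrist_force: [0.2, -1.6, 3.0]
finger_gap: 0.0596
clock: 13.75
tcp_pos: [0.5467, -0.0075, 0.0125]
orientation: [-0.454, 0.454, -0.542, 0.542]
wrist_force: [-1.0, -2.4, 3.7]
finger_gap: 0.0594
```

```bash
python3 -m inch '[[[-0.5,0,0,0],[-1,0,0,0],[-1.5,0,0,0],[-1.5,0,0,0]]]';python3 -m inch '[[[-0.5,0,0,0],[-1,0,0,0],[-1.5,0,0,0],[-1.5,0,0,0]]]'
python3 - <<'E'
from go import *
s,R=now();print(w2c(s['tcp_pos']),s['wrist_force'])
im=env.read_camera('scene');crop(im,190,190,300,290,6,'pics/s6.png')
im=env.read_camera('top');crop(im,200,130,300,200,8,'pics/t6.png')
E
```

```text
clock: 14.15
tcp_pos: [0.5469, -0.0063, 0.0125]
orientation: [-0.454, 0.454, -0.542, 0.542]
wrist_force: [-0.8, -4.8, 5.5]
finger_gap: 0.0595
clock: 14.55
tcp_pos: [0.5469, -0.0064, 0.0124]
orientation: [-0.453, 0.455, -0.541, 0.543]
wrist_force: [-3.9, -9.6, 4.2]
finger_gap: 0.0591
[-1.13292383e-01  5.58485019e-05] [-3.87251019 -9.58536557  4.17768755]
```

View pics/s6.png

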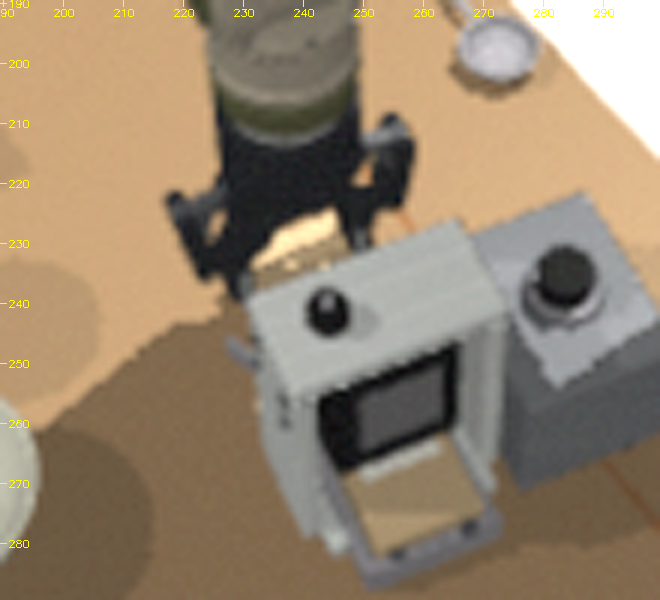

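View pics/t6.png

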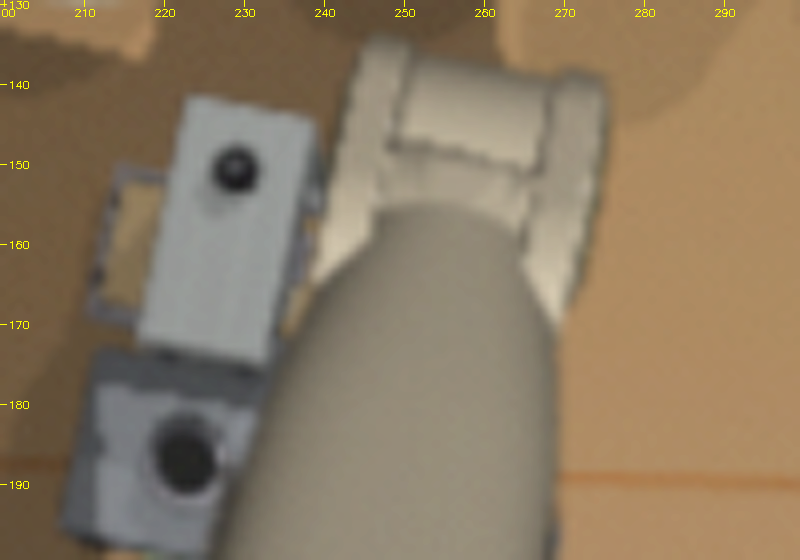

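The command advanced 1.5 mm, the TCP didn't move and the force rose to about 10 N. The front edge sits flush at the stop in both views, so the box is home. I'll release and rise.

```bash
python3 -m inch '[[[-0.5,0,0,0],[-0.5,0,0,0],[-0.5,0,0,0]]]'; python3 -m inch '[[[0,0,0,0],[0,0,0,0],[0,0,0,0],[0,0,0,0],[0,0,0,0],[0,0,0,0]]]' 85; python3 -m inch '[[[0.5,-10,0,0],[0.5,-30,0,0],[0.5,-60,0,0],[0.5,-100,0,0],[0.5,-140,0,0],[0.5,-180,0,0],[0.5,-195,0,0],[0.5,-195,0,0]]]'
python3 - <<'E'
from go import *
s,R=now();print(w2c(s['tcp_pos']),s['wrist_force'])
im=env.read_camera('scene');crop(im,190,190,310,290,6,'pics/s7.png')
im=env.read_camera('top');crop(im,200,130,300,205,8,'pics/t7.png')
delta([*c2w(0,.105),.15])
E
```

```text
clock: 14.95
tcp_pos: [0.547, -0.0064, 0.0125]
orientation: [-0.453, 0.455, -0.541, 0.543]
wrist_force: [-3.2, -12.4, 6.1]
finger_gap: 0.0591
clock: 15.55
tcp_pos: [0.5472, -0.0038, 0.0123]
orientation: [0.454, -0.454, 0.542, -0.542]
wrist_force: [0.5, 0.1, 0.9]
finger_gap: 0.085
clock: 16.35
tcp_pos: [0.549, -0.0048, 0.2113]
orientation: [-0.456, 0.453, -0.54, 0.544]
wrist_force: [0.2, 0.5, -1.2]
finger_gap: 0.085
[-0.11138672 -0.00171859] [ 0.23608972  0.4590241  -1.24188091]
tcp [ 0.547  -0.0045  0.2074] tilt [ 0.  0. -1.] zyaw -10.05 SHIFT [-111.5   57.4 -104.8] SPIN None q [-0.16  0.27 -0.08  1.23  0.    1.59] F [ 0.6 -0.1 -1.1]
```

View pics/s7.png

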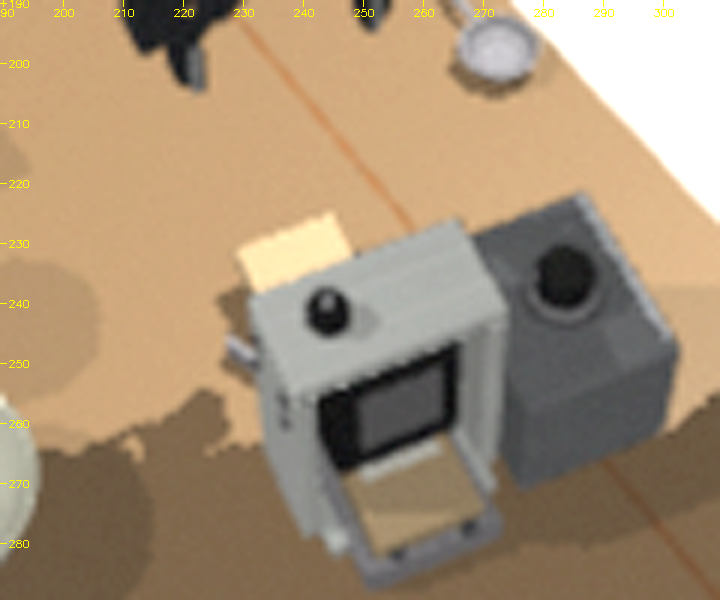

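View pics/t7.png

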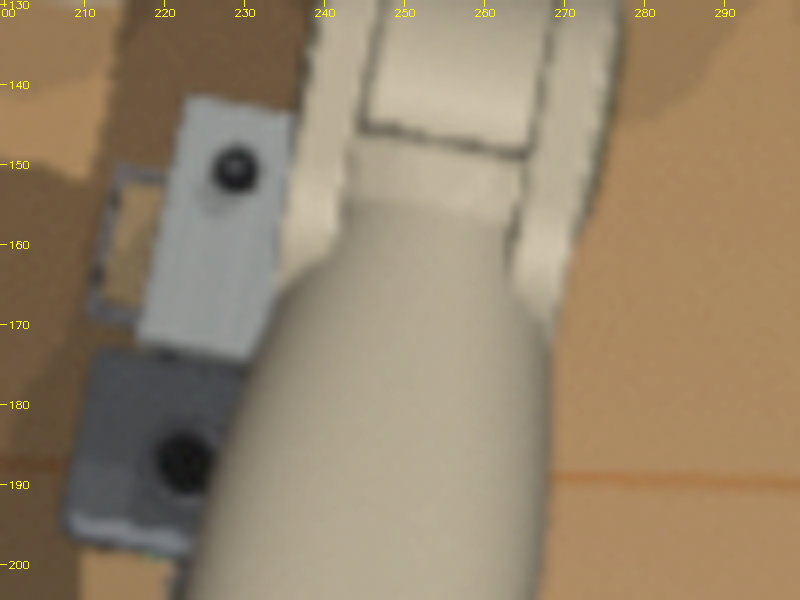

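Run:
```python
from go import *
for n,u,v in(('top',222.6,186.7),('scene',283.3,235.3)):
    p=ray(n,u,v,.118);print(p,w2c(p))
p=c2w(0,.102); delta([*p,.15])
```

```text
[0.4655162  0.12334595 0.118     ] [0.00024607 0.10279775]
[0.46659138 0.12553163 0.118     ] [0.0025856  0.10211966]
tcp [ 0.547  -0.0045  0.2074] tilt [ 0.  0. -1.] zyaw -10.05 SHIFT [-111.5   57.4 -101.8] SPIN None q [-0.16  0.27 -0.08  1.23  0.    1.59] F [ 0.6 -0.1 -1.1]
```

```bash
python3 -m inch '[[[0,0,-25,0],[-10,0,-50,0],[-35,0,-75,0],[-60,0,-95,0],[-85,0,-103,0],[-105,0,-103,0],[-112,10,-103,0],[-112,25,-103,0],[-112,40,-103,0],[-112,55,-103,0]]]' 0 40
python3 -m inch '[[[0,0,0,0],[0,0,0,0],[0,5,0,0],[0,10,0,0],[0,10,0,0]]]'
python3 - <<'E'
from go import *
s,R=now();print(w2c(s['tcp_pos']),s['wrist_force'])
im=env.read_camera('scene');crop(im,190,190,320,290,6,'pics/s8.png')
delta([*c2w(.0005,.103),.123],79.97+90)
E
```

```text
clock: 17.45
tcp_pos: [0.4642, 0.1231, 0.1498]
orientation: [0.453, -0.455, 0.542, -0.541]
wrist_force: [-0.4, 0.2, -0.3]
finger_gap: 0.0002
clock: 17.95
tcp_pos: [0.465, 0.1236, 0.1419]
orientation: [0.454, -0.454, 0.542, -0.542]
wrist_force: [-0.5, -0.7, -0.2]
finger_gap: 0.0
[0.00040837 0.10333876] [-0.45682383 -0.7058769  -0.19504211]
tcp [0.4651 0.1236 0.1422] tilt [-0.  0. -1.] zyaw -10.05 SHIFT [-0.  19.2  0.3] SPIN -0.02 q [ 0.09  0.18 -0.35  1.04  0.    1.84] F [ 1.3 -0.3  0.5]
```

View pics/s8.png

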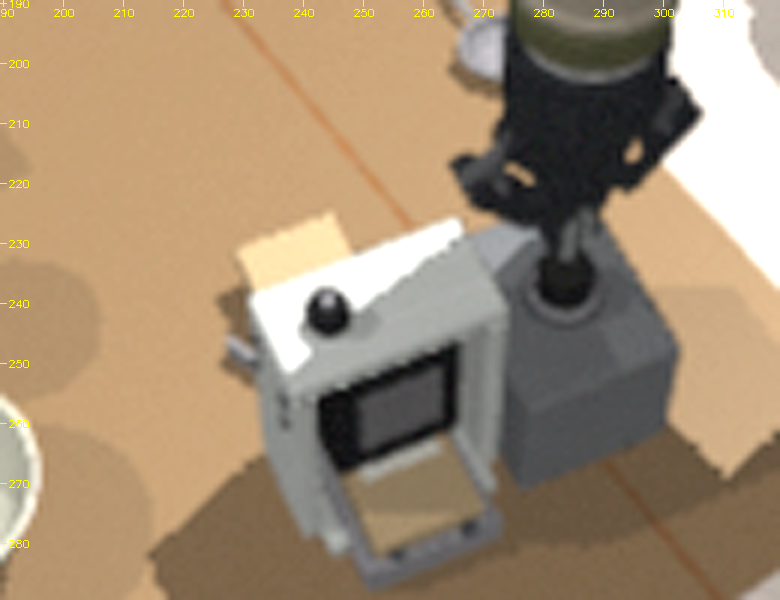

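```bash
python3 -m inch '[[[0,6,0,0],[0,12,0,0],[0,17,0,0],[0,20,0,0],[0,22,0,0],[0,22,0,0]]]'
python3 -m inch '[[[0,1,0,0],[0,2,0,0],[0,3,0,0],[0,3,0,0]]]'
```

```text
clock: 18.6
tcp_pos: [0.4651, 0.1237, 0.1201]
orientation: [0.454, -0.454, 0.542, -0.542]
wrist_force: [0.3, 0.1, 0.2]
finger_gap: 0.0001
clock: 19.0
tcp_pos: [0.4655, 0.1237, 0.1175]
orientation: [-0.454, 0.454, -0.542, 0.542]
wrist_force: [0.0, -0.4, 1.1]
finger_gap: 0.0001
```

```bash
python3 -m inch '[[[0,1,0,0],[0,2,0,0],[0,3,0,0],[0,3,0,0]]]'
python3 -m inch '[[[0,0.7,0,0],[0,1.4,0,0],[0,2,0,0],[0,2,0,0]]]'
```

```text
clock: 19.4
tcp_pos: [0.4654, 0.1237, 0.1144]
orientation: [-0.454, 0.454, -0.542, 0.542]
wrist_force: [0.3, 0.7, 1.3]
finger_gap: -0.0004
clock: 19.8
tcp_pos: [0.4654, 0.1237, 0.1124]
orientation: [-0.454, 0.454, -0.542, 0.542]
wrist_force: [1.1, 0.2, 1.9]
finger_gap: -0.0001
```

```bash
python3 -m inch '[[[0,0.5,0,0],[0,0.5,0,0]]]'; python3 -m inch '[[[0,0.3,0,0],[0,0.3,0,0]]]'
```

```text
clock: 20.0
tcp_pos: [0.4654, 0.1237, 0.1121]
orientation: [-0.454, 0.454, -0.542, 0.542]
wrist_force: [0.1, -0.5, 3.9]
finger_gap: -0.0001
clock: 20.2
tcp_pos: [0.4655, 0.1237, 0.112]
orientation: [-0.455, 0.454, -0.542, 0.542]
wrist_force: [-0.2, 0.1, 4.7]
finger_gap: -0.0002
```

The trigger is at the halfway stop: z is 112 mm and holding, at 4.7 N. I'll hold for about a second and then press through.

```bash
python3 -m inch '[[[0,0,0,0],[0,0,0,0],[0,0,0,0],[0,0,0,0],[0,0,0,0],[0,0,0,0],[0,0,0,0],[0,0,0,0]]]'; python3 -m inch '[[[0,1.5,0,0],[0,3,0,0],[0,4.5,0,0],[0,6,0,0],[0,7,0,0],[0,7,0,0]]]'
```

```text
clock: 21.0
tcp_pos: [0.4655, 0.1237, 0.112]
orientation: [-0.455, 0.454, -0.542, 0.542]
wrist_force: [-0.2, -0.7, 6.1]
finger_gap: -0.0
clock: 21.6
tcp_pos: [0.4656, 0.1237, 0.1067]
orientation: [-0.455, 0.454, -0.541, 0.542]
wrist_force: [-4.9, -0.6, 18.8]
finger_gap: 0.0002
```

Fully down: 5.3 mm past the halfway stop, at 19 N. I'll let it come back up and retreat.

```bash
python3 -m inch '[[[0,0,0,0],[0,-3,0,0],[0,-6,0,0],[0,-9,0,0],[0,-13,0,0],[0,-18,0,0],[0,-30,0,0],[0,-55,0,0],[0,-90,0,0],[0,-120,0,0]]]'
python3 -m inch '[[[25,0,0,0],[60,0,-10,0],[100,0,-20,0],[145,0,-30,0],[190,0,-40,0],[230,0,-45,0],[230,0,-45,0],[230,0,-45,0],[230,0,-45,0]]]'
python3 - <<'E'
from go import *
s,R=now();print(s['tcp_pos'],s['wrist_force'],s['clock'])
im=env.read_camera('scene');cv2.imwrite('pics/s9f.png',cv2.resize(im,(800,600)));crop(im,190,190,320,290,6,'pics/s9.png')
im=env.read_camera('top');cv2.imwrite('pics/t9f.png',cv2.resize(im,(800,600)));crop(im,195,130,290,205,8,'pics/t9.png')
E
```

```text
clock: 22.6
tcp_pos: [0.4649, 0.1237, 0.2264]
orientation: [0.454, -0.454, 0.542, -0.542]
wrist_force: [0.8, 0.4, 0.5]
finger_gap: 0.0001
clock: 23.5
tcp_pos: [0.3809, -0.0943, 0.2248]
orientation: [0.455, -0.454, 0.542, -0.542]
wrist_force: [-0.1, -0.2, 0.1]
finger_gap: -0.0001
[ 0.38089312 -0.09433344  0.22480119] [-0.0949603  -0.20932672  0.10175421] 23.5
```

View pics/s9.png

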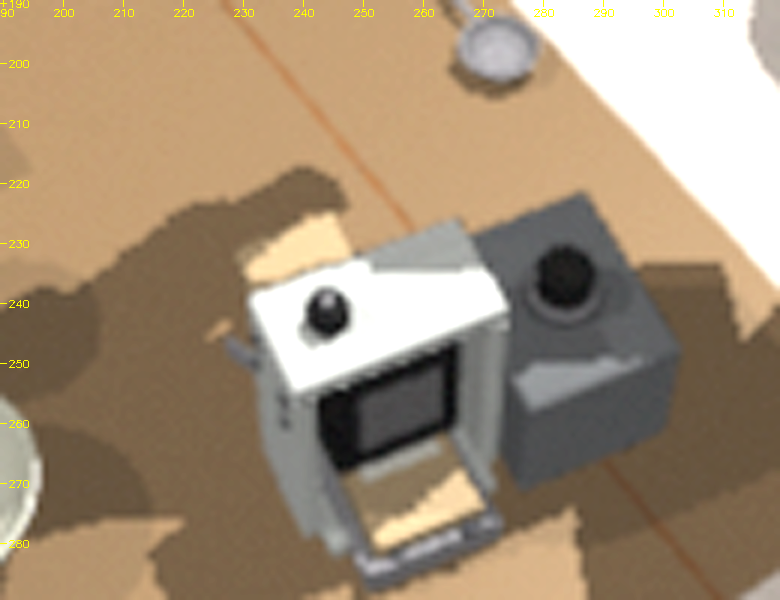

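View pics/t9.png

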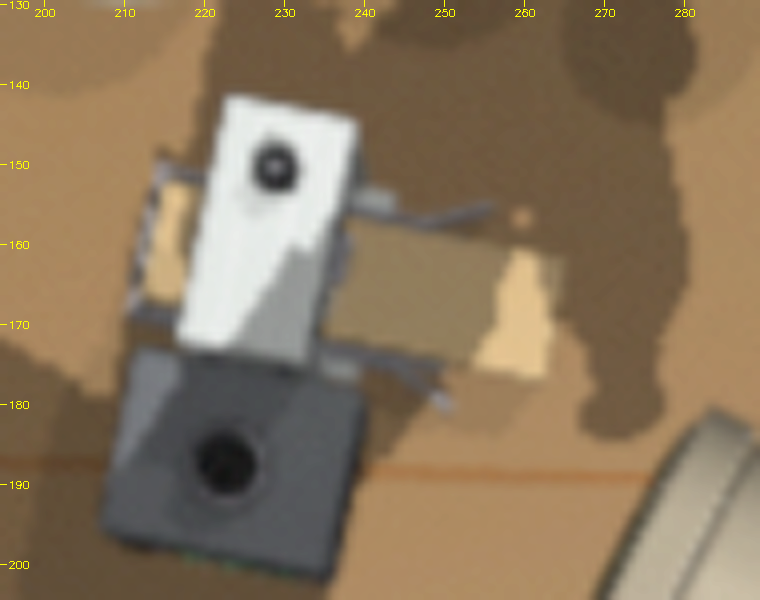

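View pics/t9f.png

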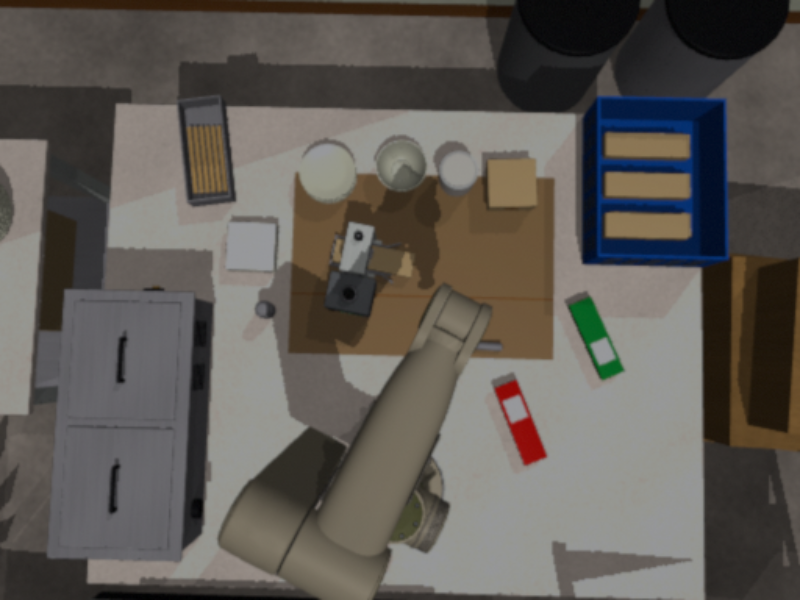

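The box lies in the lane under the bridge, the cap is up and nothing else has moved. I'll check its rear end numerically.

Run:
```python
from go import *
for u,v in((264.9,161.75),(262.6,177)): print(w2c(ray('top',u,v,.034)))
p=ray('top',222.6,186.9,.118);print('cap',w2c(p))
```

```text
[-0.13265175 -0.02959023]
[-0.13559478  0.03026795]
cap [9.54605787e-05 1.03520332e-01]
```

The rear end is at x ≈ -134 mm against an expected -135 mm, at y ±30 mm, so the box is home within the measuring error.

```bash
python3 -c "
from workcell import env
print(env.hand_in())"
```

```text
the job is handed in; nothing more can be done
None
```

The wrap box is home under the print head, label end leading, and the trigger was pressed in two stages and released. I handed the job in at about 24 s.

- **Box:** I gripped it near the middle to stay clear of the crate, moved it to the lane mouth and regripped it at the rear. It then slid in with only a few newtons of wrist force, and nothing suggested it touched the head. At the end stop the force rose to about 12 N with no further movement.
- **Trigger:** I held it at the halfway stop (tool tip at 112 mm, 4 to 6 N) for about 1 s. I then pressed it to the bottom (106.7 mm, about 19 N) and let it go.
- **Last checks:** The box's rear end measured about -134 mm along the coder's x, against -135 mm expected, and centred in the lane. The front edge looked flush with the stop. The cap looked up again, the other things on the table looked unmoved, and the arm was clear with near-zero wrist force.
- **Disagreements:** The trigger cap measured 102 to 103.5 mm from the coder's origin instead of 105 mm, so I pressed at 103 mm. The two cameras' estimates of the box and coder positions differed by up to 3 mm.

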